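# Free the stuck brake of the tall wire reel

### The job

The brake knob on top of the tall wire reel has stuck shut. Break it loose with a short firm twist anticlockwise (seen from above), then turn it on freely until its pointer stands at the round dot on the drum, 70 degrees on, and let go. Leave the brake knob of the flat bobbin beside it shut.

Things in the scene. Friction and masses are not known exactly. Their poses are not given: they have to be found in the camera images.
- tall_brake (a joint): Brake knob on the aluminium drum (80 mm wide, 14 mm high) above a 70 mm high wire reel, on a fixed grey foot 120x100x14 mm. Rad: 0 = shut, stuck at its stop; grows anticlockwise seen from above; 1.22 (70 deg) = at the dot; 1.9 = far stop. The first 0.25 rad need up to 0.35 N m; then it gives, jumps on to about 0.5, turns on with under 0.1 N m and stays where left.
- tall_knob (a point): On the tall reel's vertical knob axis at grip height, 26 mm above the drum's top, 124 mm above the table. The knob is a black wing 50 mm long, 24 mm thick with flat sides, from 8 to 36 mm above the drum. Turns with it: x along the wing to its pointer (nose under one end, 33 mm from the axis; white line on top at that end), y across its thickness, z up. Free space around.
- tall_open (a point): Round dark dot, 5 mm across, on top of the tall reel's drum near its edge, 37 mm from the turning axis, 26 mm lower than tall_knob: the open mark to which the pointer must be turned. A short dark bar marks shut, at the pointer's start; fine scale lines lie between.
- flat_brake (a joint): The same knob on the other stand, which is alike but carries a flat white bobbin only 30 mm high, so that its knob is 40 mm lower. Rad, 0 = shut, where it starts and must stay; just as stuck.

How it is judged:
By the outcome, as a careful person would: the job done as asked, in the order asked, and still so for the second after the job is handed in, with the robot touching nothing.
It also fails if it takes over 32 s, if anything falls off the work surface, if the arm or the gripper's body presses on something with over 40 N, if the wrist force passes 120 N, or if a joint passes its speed limit or range.

### The arm

A 7-joint arm with a two-finger parallel gripper is mounted at the origin on the work surface; the furniture and walls round the work are solid. World frame = base frame: x ahead of the robot, y to its left, z up, the work surface at z = 0. Lengths are in m, angles in rad, forces in N, time in s.
With the tool pointing down it reaches from about 0.425 to 0.925 m from the base axis. Payload 6.8 kg.
Tool frame: the origin (TCP) lies on the mounting face of the last link; the fingertips stand 182 mm ahead of it and the grasp point (between the pads) lies 163 mm ahead of it (manip.grip_point_offset is the distance from the TCP to the grasp point, in m); z points along the fingers, y is the line along which they close (so a half turn about z gives the same grasp; the last joint's range is limited). The gripper opens to 88 mm and grips with 3 to 60 N. Pads are 20 mm wide; open, the fingers measure 115 mm over their backs; the gripper's body (75 mm by 178 mm) begins 61 mm behind the grasp point.
Start: joints at [-1.287, 0.477, 0.022, 1.555, -0.011, 1.109, -0.083], TCP at [0.258, 0.624, 0.405] pointing down, gripper open.
Joint ranges: [-2.96, 2.96], [-0.34, 2.1], [-1.41, 1.46], [0.24, 2.44], [-1.37, 4.51], [0.17, 1.92], [-2.96, 2.96]. Speed limits (rad/s): [2.39, 2.39, 3.14, 3.14, 3.14, 3.14, 3.14].

### API

Orientations are given as a unit quaternion [w, x, y, z].
In Python, from station import sensors, optics, ticket, manip gives the robot as it stands.
- The arm moves only by the tool apply_moves, never from a script. Its argument "moves" is a list of rows, each a list of 6 numbers: the shift along the tool's x, y, z normalised to -1 to 1, where 1 is 0.15 m, then the turn, a rotation vector about the tool's x, y, z normalised to -1 to 1, where 1 is pi rad. In form: [[tx, ty, tz, wx, wy, wz], ...]. A call has 1 to 8 rows; each row shifts and turns the commanded pose from where the row before left it, along the tool's axes as they then stand; what a row does not reach is not made up. A row lasts 1/12 s, in which the tool goes at most 41.7 mm and 7.16 degrees, less where a joint would pass 70% of its speed; a pose out of reach is approached as far as the arm can. A call with a number of a shift or a turn outside -1 to 1 is refused whole. A call with a gripper value outside its range is refused whole. "fingers" is the opening, from 0 (shut) to 1 (fully open), set as the call begins (left out, the last holds). The fingers move at their own pace and stop on an object; "squeeze" is the grip in N (left out, the last holds). Time passes only in rows, so rows that do not move let the fingers close. It gives the time, the measured TCP pose, the force, the opening and the grip force at its end, in the units of the state.
- sensors.get_obs(): the state, without advancing time (a new reading comes with each control period).
- optics.capture(name): name is "scene" or "top" or "wrist"; returns the picture (400x640x3 uint8, blue, green, red); there is no depth.
- optics.calibration(name): a dict with "mtx" (3x3 intrinsics, pixels), "extrinsics" (4x4, takes a point from camera to world coordinates). Camera axes: x right, y up, looking along -z (the intrinsics and any distortion apply to the point x, -y, -z); pixel columns grow to the right and rows downward; lengths in m; the calibration is good to about 2 mm. A picture is of the moment at which its call begins: read the wrist's pose just before it. calibration takes no time and is no camera call; for the wrist camera it gives the pose at the moment of the call.
- ticket.sign_off(): hands the job in; it is judged then, once.
The state is a dict: "time_s": time; "joints": joint angles; "dq": joint speeds; "joint_efforts": joint torques, N m; "tool_pos": TCP position; "ee_rot": TCP orientation; "wrist_force": force on the tool from outside, world axes, zero at the start; "torque": the same for the moment, N m; "width": finger opening in m; "grip_force": force on a finger pad.
Only numpy, scipy, OpenCV 4.12 (cv2) and the standard library are available. Lean on these libraries where they do the work, as an engineer would, in place of code of your own. Each camera call takes 0.05 s, during which the arm holds its last target. There are 200 camera calls.

## Working session

There is one attempt and no reset: what is moved stays moved. The work goes in short steps, Python scripts to look and compute and a tool call to move; the robot and the scene stay as the last step left them, time stands still between calls to the robot, and variables do not carry over. Pictures are saved under pics/ and viewed, at most 10 in all, crops included, and the job is handed in when it is done.

Besides the shell and the picture viewer there is one more tool, called after "Call:" in YAML: its name, and indented under it one key for each argument. apply_moves: Moves the arm, as the interface text tells. Its arguments: {"type":"object","properties":{"moves":{"type":"array"},"fingers":{"type":"number"},"squeeze":{"type":"number"}},"required":["moves"]}

```bash
mkdir -p pics; cat > h.py <<'E'
import numpy as np, cv2
from scipy.spatial.transform import Rotation as R
from station import sensors, optics, ticket, manip
def ray(cal,u,v):
    K=np.array(cal["mtx"]);T=np.array(cal["extrinsics"])
    d=np.linalg.inv(K)@[u,v,1]; d=T[:3,:3]@[d[0],-d[1],-d[2]]
    return T[:3,3],d
def onz(cal,u,v,z):
    o,d=ray(cal,u,v); return o+d*(z-o[2])/d[2]
def proj(cal,p):
    K=np.array(cal["mtx"]);T=np.array(cal["extrinsics"])
    c=np.linalg.inv(T)@np.r_[p,1]; q=K@[c[0],-c[1],-c[2]]; return q[:2]/q[2]
E
python3 - <<'E'
from h import *
o=sensors.get_obs();print(o)
print(manip.grip_point_offset)
a=[]
for n in("scene","top","wrist"):
    c=optics.calibration(n);im=optics.capture(n);cv2.imwrite(f"pics/{n}0.png",im);print(n,c)
E
```

```text
{'time_s': 0.0, 'joints': array([-1.28707657,  0.47780428,  0.02235722,  1.55643359, -0.01151945,
        1.10928722, -0.08311084]), 'dq': array([-1.60723199e-03, -5.52926686e-04,  1.16314114e-03, -2.06455446e-04,
        2.45501187e-05,  4.64782170e-05, -6.54647067e-04]), 'joint_efforts': array([ 1.52777293e-04, -5.82854676e+01,  1.53472949e+00, -2.72618634e+01,
       -5.43001515e-02,  1.69635209e-02,  1.44267492e-04]), 'tool_pos': array([0.2576583 , 0.62359947, 0.4036865 ]), 'ee_rot': array([-1.14022068e-04,  1.94665516e-01,  9.80869269e-01, -8.94847099e-04]), 'wrist_force': array([-1.15142621, -0.38497998, -0.97439421]), 'torque': array([-0.00638362,  0.01743727, -0.00679609]), 'grip_force': 0.0, 'width': 0.08748682765549}
0.1633
scene {'mtx': array([[386.13813928,   0.        , 322.32603887],
       [  0.        , 386.13813928, 197.28280116],
       [  0.        ,   0.        ,   1.        ]]), 'extrinsics': array([[ 0.79997292,  0.24132273, -0.54936933,  0.06290511],
       [-0.6000175 ,  0.31451518, -0.73556727, -0.61222533],
       [-0.00472411,  0.91806511,  0.39640149,  0.4
[... 324 characters left out ...]
40384953e-01],
       [-9.99945562e-01, -2.10521319e-04,  1.04320819e-02,
         1.29832913e-02],
       [ 1.02422192e-02,  1.71104849e-01,  9.85199588e-01,
         1.11498268e+00],
       [ 0.00000000e+00,  0.00000000e+00,  0.00000000e+00,
         1.00000000e+00]])}
wrist {'mtx': array([[331.50429354,   0.        , 317.63146214],
       [  0.        , 331.50429354, 201.65629729],
       [  0.        ,   0.        ,   1.        ]]), 'extrinsics': array([[ 0.38123571, -0.89681108, -0.22447545,  0.19598491],
       [ 0.92447662,  0.36942661,  0.09416452,  0.64867366],
       [-0.00152058, -0.24342119,  0.96991949,  0.38431625],
       [ 0.        ,  0.        ,  0.        ,  1.        ]])}
```

View pics/top0.png

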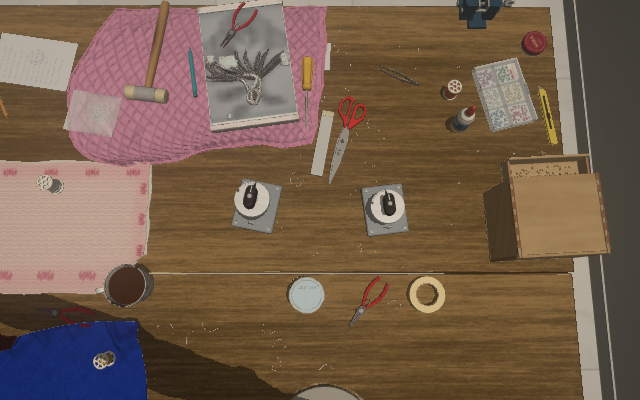

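View pics/scene0.png

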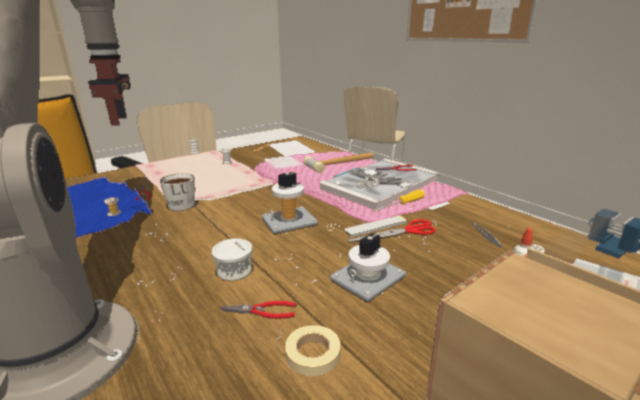

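The tall reel is the one at about (251,196) in the top view and (288,185) in the scene view. The flat bobbin is at (388,205) in the top view.

```bash
python3 - <<'E'
from h import *
im=cv2.imread("pics/top0.png");c=optics.calibration("top")
cv2.imwrite("pics/crop1.png",cv2.resize(im[165:245,215:305],None,fx=6.6,fy=6.6,interpolation=cv2.INTER_CUBIC))
for nm,(x,y),z in(("tall",(251,196),.134),("flat",(388,205),.094)):
    s=im[y-30:y+30,x-30:x+30];m=(s.max(2)<60).astype(np.uint8)
    n,l,st,ce=cv2.connectedComponentsWithStats(m)
    i=1+st[1:,4].argmax();u=ce[i]+[x-30,y-30]
    P=np.argwhere(l==i)[:,::-1].astype(np.float32)
    print(nm,st[i],u,onz(c,*u,z),cv2.fitLine(P,2,0,.01,.01).ravel()[:2])
E
```

```text
tall [ 23  19  13  24 191] [250.05235602 197.4973822 ] [0.52841884 0.15845919 0.134     ] [ 0.21021412 -0.97765535]
flat [ 25  17  13  24 187] [388.45454545 204.71122995] [ 0.51963299 -0.14542221  0.094     ] [0.11941344 0.99284464]
```

View pics/crop1.png

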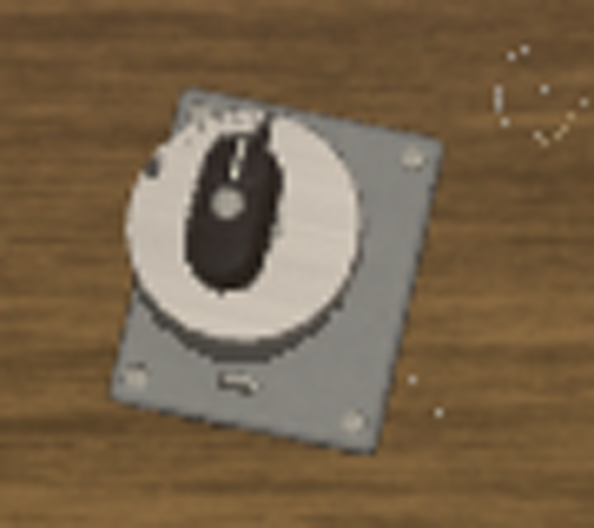

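The close crop shows the wing pointing up and slightly right (+x, about -12° yaw). The dot is to the left at crop (152,168), which is anticlockwise. Moving above the knob.

Call:
apply_moves:
  moves:
    - [-0.178,-0.136,0,0,0,0]
    - [-0.178,-0.136,0,0,0,0]
    - [-0.178,-0.136,0,0,0,0]
    - [-0.178,-0.136,0,0,0,0]
    - [-0.178,-0.136,0,0,0,0]
    - [-0.178,-0.136,0,0,0,0]
    - [-0.178,-0.136,0,0,0,0]
    - [-0.178,-0.136,0,0,0,0]
  fingers: 1

```text
time_s: 0.82
tool_pos: [0.3934, 0.3898, 0.4045]
ee_rot: [-0.0, 0.195, 0.981, -0.0]
wrist_force: [0.7, 0.3, -0.1]
width: 0.0877
grip_force: 0.0
```

Call:
apply_moves:
  moves:
    - [-0.178,-0.136,0,0,0,0]
    - [-0.178,-0.136,0,0,0,0]
    - [-0.178,-0.136,0,0,0,0]
    - [-0.178,-0.136,0,0,0,0]
    - [-0.178,-0.136,0,0,0,0]
    - [-0.178,-0.136,0,0,0,0]
    - [-0.178,-0.136,0,0,0,0]
    - [-0.178,-0.136,0,0,0,0]

```text
time_s: 1.48
tool_pos: [0.5284, 0.1575, 0.4046]
ee_rot: [-0.0, 0.195, 0.981, 0.0]
wrist_force: [-0.1, 0.5, 0.8]
width: 0.0882
grip_force: 0.0
```

Call:
apply_moves:
  moves:
    - [0,0,0,0,0,-0.03]
    - [0,0,0,0,0,-0.03]
    - [0,0,0,0,0,0]
    - [0,0,0,0,0,0]
    - [0,0,0,0,0,0]

```text
time_s: 1.9
tool_pos: [0.5277, 0.1595, 0.4045]
ee_rot: [-0.0, 0.102, 0.995, 0.0]
wrist_force: [-0.3, -0.4, 0.2]
width: 0.0879
grip_force: 0.0
```

```bash
cat > look.py <<'E'
from h import *
import sys
o=sensors.get_obs();c=optics.calibration("wrist");im=optics.capture("wrist");cv2.imwrite(f"pics/{sys.argv[1]}.png",im)
x=R.from_quat(np.roll(o["ee_rot"],-1)).as_matrix()
print(o["tool_pos"],"toolx yaw",np.degrees(np.arctan2(x[1,0],x[0,0])),"z",x[:,2],o["joints"],o["time_s"],o["wrist_force"])
print("proj knob",proj(c,[.53,.158,.134]))
E
python3 look.py w1
```

```text
[0.52771305 0.15945567 0.40452194] toolx yaw 168.24451875424697 z [-3.14696884e-04  6.44641497e-05 -9.99999948e-01] [-0.57090964  0.27432411  0.19906314  1.86533126 -0.06357903  1.00827599
  1.02047441] 1.9 [-0.289956   -0.40473479  0.18337353]
proj knob [316.70373589 209.37889631]
```

View pics/w1.png

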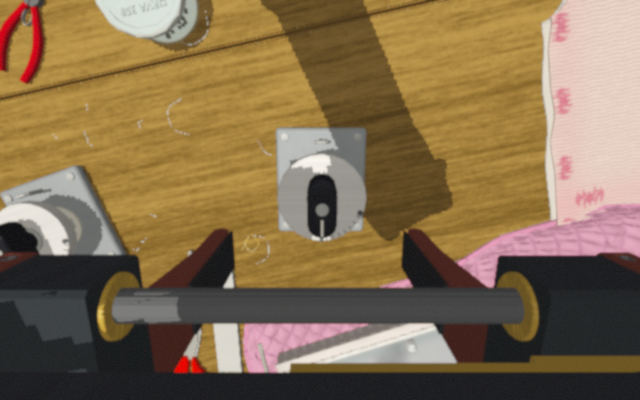

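The wrist view shows the tall knob's wing vertical in the image, with the axis screw at (322,210). The white line runs down to (322,237) and the dot is at about (361,212).

```bash
python3 - <<'E'
from h import *
c=optics.calibration("wrist");im=cv2.imread("pics/w1.png")
a=onz(c,322,210,.135);l=onz(c,322,237,.134);print("axis",a,"line yaw",np.degrees(np.arctan2(*(l-a)[[1,0]])))
s=im[165:240,295:350];m=(s.max(2)<45).astype(np.uint8)
n,L,st,ce=cv2.connectedComponentsWithStats(m);i=1+st[1:,4].argmax()
print(st[i]);(u,sz,an)=cv2.minAreaRect(np.argwhere(L==i)[:,::-1].astype(np.float32))
u=np.array(u)+[295,165];print(u,sz,an,onz(c,*u,.130))
d=s=im[195:225,350:372].min(2).astype(float);v,uu=np.unravel_index(cv2.GaussianBlur(d,(3,3),0).argmin(),d.shape)
D=onz(c,uu+350,v+195,.098);print("dot px",uu+350,v+195,D,"yaw",np.degrees(np.arctan2(*(D-a)[[1,0]])),np.linalg.norm((D-a)[:2]))
ct=optics.calibration("top");t=cv2.imread("pics/top0.png")
D=onz(ct,238,190.4,.098);A=onz(ct,227/6.6+215-.4,202/6.6+165-.4,.135);print(D,A,np.degrees(np.arctan2(*(D-A)[[1,0]])))
E
```

```text
axis [0.53108937 0.16209084 0.135     ] line yaw -11.468620921641415
[  13   10   28   61 1191]
[321.5 205. ] (60.0, 27.0) 90.0 [0.52833866 0.16230992 0.13      ]
dot px 371 212 [0.55200682 0.20331459 0.098     ] yaw 63.096183233432285 0.046227021780364294
[0.55146732 0.19108874 0.098     ] [0.53324273 0.16070699 0.135     ] 59.042424164225956
```

Call:
apply_moves:
  moves:
    - [-0.019,0.018,0.1,0,0,0]
    - [0,0,0.1,0,0,0]
    - [0,0,0.1,0,0,0]
    - [0,0,0.1,0,0,0]
    - [0,0,0.1,0,0,0]
    - [0,0,0.1,0,0,0]
    - [0,0,0.1,0,0,0]
    - [0,0,0.08,0,0,0]

```text
time_s: 2.62
tool_pos: [0.5309, 0.1616, 0.2866]
ee_rot: [-0.0, 0.102, 0.995, -0.0]
wrist_force: [-0.2, -0.6, -0.5]
width: 0.0881
grip_force: 0.0
```

Call:
apply_moves:
  moves:
    - [0,0,0,0,0,0]
    - [0,0,0,0,0,0]
    - [0,0,0,0,0,0]
    - [0,0,0,0,0,0]
    - [0,0,0,0,0,0]
    - [0,0,0,0,0,0]
    - [0,0,0,0,0,0]
    - [0,0,0,0,0,0]
  fingers: 0
  squeeze: 10

```text
time_s: 3.28
tool_pos: [0.5313, 0.1611, 0.2879]
ee_rot: [0.0, 0.102, 0.995, 0.0]
wrist_force: [-0.1, -0.7, 0.7]
width: 0.0381
grip_force: 0.0
```

```bash
python3 look.py w2; python3 -c "
from h import *
o=sensors.get_obs();print(o['width'],o['grip_force'],o['torque'])"
```

```text
[0.53133057 0.16110814 0.28792124] toolx yaw 168.34363038660283 z [ 4.03619275e-04  2.21958741e-04 -9.99999894e-01] [-0.54514965  0.42727566  0.17455045  1.95769395 -0.10422227  0.76462785
  1.05664752] 3.2833 [-0.13527458 -0.66424728  0.69053182]
proj knob [310.43465502 272.31368116]
0.03389653915320205 0.0 [ 0.0150412  -0.01003944  0.06010381]
```

View pics/w2.png

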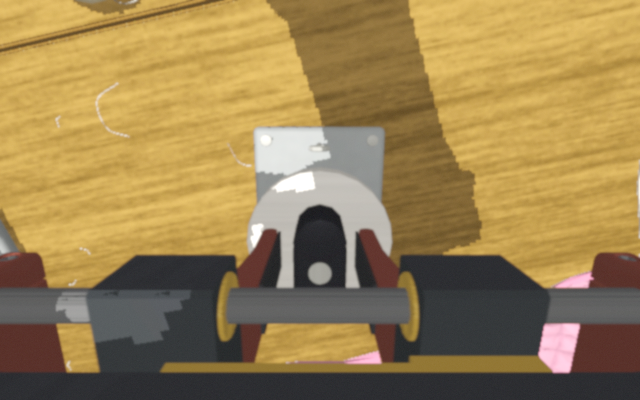

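The screw is at (320,273), centred between the closing fingers. Closing the rest of the way and gripping firmly.

Call:
apply_moves:
  moves:
    - [0,0,0,0,0,0]
    - [0,0,0,0,0,0]
    - [0,0,0,0,0,0]
    - [0,0,0,0,0,0]
    - [0,0,0,0,0,0]
    - [0,0,0,0,0,0]
  fingers: 0
  squeeze: 50

```text
time_s: 3.83
tool_pos: [0.5314, 0.1618, 0.2878]
ee_rot: [0.0, 0.101, 0.995, 0.0]
wrist_force: [1.8, 3.5, -1.3]
width: 0.0237
grip_force: 50.0
```

```bash
cat > st.py <<'E'
from h import *
o=sensors.get_obs();x=R.from_quat(np.roll(o["ee_rot"],-1)).as_matrix()
print(o["time_s"],o["tool_pos"],"yaw",np.degrees(np.arctan2(x[1,0],x[0,0])),"w",o["width"],"g",o["grip_force"],"F",o["wrist_force"],"T",o["torque"])
E
python3 st.py
```

```text
3.8333 [0.53137099 0.16175178 0.28778133] yaw 168.37609640922395 w 0.023713606354752517 g 49.9961256980896 F [ 1.76013585  3.49247348 -1.30950576] T [ 0.83682121 -0.15558537  0.0110563 ]
```

Call:
apply_moves:
  moves:
    - [0,0,0,0,0,-0.033]
    - [0,0,0,0,0,-0.033]
    - [0,0,0,0,0,-0.033]
    - [0,0,0,0,0,0]
    - [0,0,0,0,0,0]

```text
time_s: 4.25
tool_pos: [0.5314, 0.1617, 0.2878]
ee_rot: [0.0, -0.053, 0.999, 0.001]
wrist_force: [0.4, 4.3, -4.7]
width: 0.0237
grip_force: 50.0
```

```bash
python3 st.py
```

```text
4.25 [0.53141724 0.16171865 0.28776934] yaw -173.89872098751547 w 0.023655109842321498 g 50.00532925128937 F [ 0.44816638  4.2774612  -4.72857488] T [ 0.97465814 -0.20430418  0.27453637]
```

Call:
apply_moves:
  moves:
    - [0,0,0,0,0,-0.033]
    - [0,0,0,0,0,-0.033]
    - [0,0,0,0,0,-0.033]
    - [0,0,0,0,0,-0.033]
    - [0,0,0,0,0,-0.033]
    - [0,0,0,0,0,-0.033]
    - [0,0,0,0,0,0]
    - [0,0,0,0,0,0]

```text
time_s: 4.92
tool_pos: [0.5313, 0.1617, 0.2878]
ee_rot: [0.0, -0.356, 0.935, 0.001]
wrist_force: [0.0, 4.3, -1.2]
width: 0.0238
grip_force: 50.0
```

```bash
python3 st.py; python3 look.py w3
```

```text
4.9167 [0.53134858 0.16174612 0.2877647 ] yaw -138.31252206758475 w 0.023818014638109685 g 49.99670326709747 F [ 0.01058272  4.25143315 -1.18911248] T [ 1.1733994  -0.19020769  0.0256561 ]
[0.53134858 0.16174612 0.2877647 ] toolx yaw -138.31252206758475 z [ 4.76760206e-04  1.25728305e-03 -9.99999096e-01] [-0.36786009  0.42519721 -0.04980898  1.94504854  0.02809649  0.77106862
  1.86500658] 4.9167 [ 0.01058272  4.25143315 -1.18911248]
proj knob [312.24689514 266.19792862]
```

View pics/w3.png

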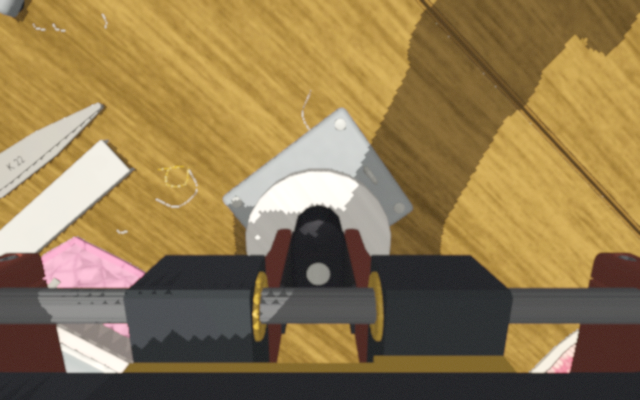

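The wing has turned with the gripper: it stays vertical in view, with the screw at (318,273), about 53° on. About 16.7° remain.

Call:
apply_moves:
  moves:
    - [0,0,0,0,0,-0.031]
    - [0,0,0,0,0,-0.031]
    - [0,0,0,0,0,-0.031]
    - [0,0,0,0,0,0]
    - [0,0,0,0,0,0]
    - [0,0,0,0,0,0]

```text
time_s: 5.47
tool_pos: [0.5313, 0.1618, 0.2877]
ee_rot: [0.0, -0.488, 0.873, 0.0]
wrist_force: [0.6, 5.7, -0.6]
width: 0.0238
grip_force: 50.0
```

```bash
python3 st.py
```

```text
5.4667 [0.53134128 0.16175491 0.28774421] yaw -121.59424525531499 w 0.023756929588653407 g 49.997005462646484 F [ 0.62771004  5.6681988  -0.55124927] T [ 1.1744687  -0.1755819   0.07396528]
```

Open, rise and check.

Call:
apply_moves:
  moves:
    - [0,0,0,0,0,0]
    - [0,0,0,0,0,0]
    - [0,0,0,0,0,0]
    - [0,0,0,0,0,0]
    - [0,0,0,0,0,0]
    - [0,0,0,0,0,0]
    - [0,0,0,0,0,0]
    - [0,0,0,0,0,0]
  fingers: 1

```text
time_s: 6.13
tool_pos: [0.5312, 0.1611, 0.2876]
ee_rot: [-0.0, -0.489, 0.872, 0.0]
wrist_force: [-0.2, 1.0, 1.3]
width: 0.0735
grip_force: 0.0
```

Call:
apply_moves:
  moves:
    - [0,0,-0.1,0,0,0]
    - [0,0,-0.1,0,0,0]
    - [0,0,-0.1,0,0,0]
    - [0,0,-0.1,0,0,0]
    - [0,0,-0.1,0,0,0]
    - [0,0,-0.1,0,0,0]
    - [0,0,0,0,0,0]
    - [0,0,0,0,0,0]

```text
time_s: 6.8
tool_pos: [0.5314, 0.1612, 0.378]
ee_rot: [0.001, -0.489, 0.872, -0.0]
wrist_force: [0.1, 0.4, -0.3]
width: 0.0878
grip_force: 0.0
```

```bash
python3 look.py w4; python3 - <<'E'
from h import *
im=cv2.imread("pics/w4.png")
cv2.imwrite("pics/w4c.png",cv2.resize(im[140:290,220:420],None,fx=4,fy=4,interpolation=cv2.INTER_CUBIC))
E
```

```text
[0.53138392 0.16116069 0.37803309] toolx yaw -121.45615509019541 z [ 1.44910522e-03  5.51726909e-04 -9.99998798e-01] [-0.30607969  0.31369946 -0.12320943  1.86687495  0.04635202  0.96220014
  2.14279175] 6.8 [ 0.06197922  0.38124502 -0.26557972]
proj knob [316.58455822 210.51142844]
```

View pics/w4c.png

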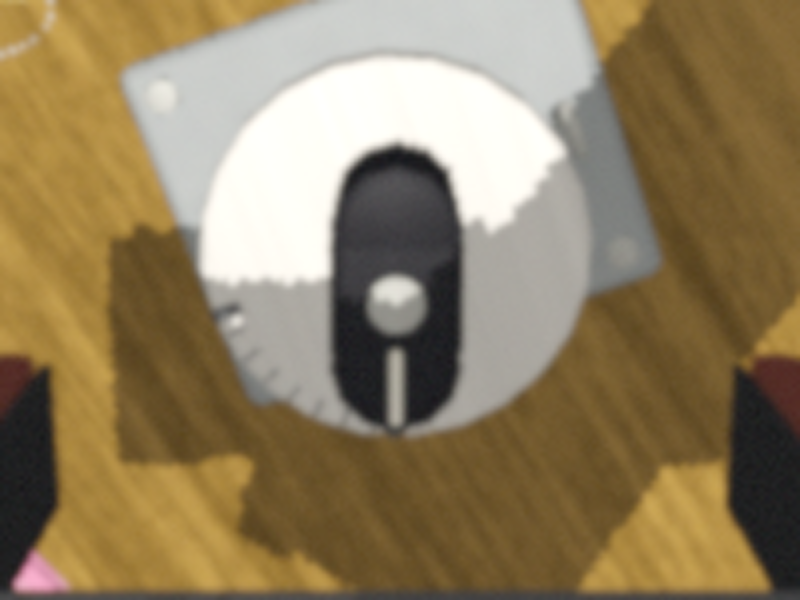

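The view from above shows the white line running down to crop (395,425), with the pointer covering where the dot should be. The gripper is moving aside so the top camera can confirm.

Call:
apply_moves:
  moves:
    - [0,0,-0.15,0,0,0]
    - [-0.2,0,0,0,0,0]
    - [-0.2,0,0,0,0,0]
    - [-0.2,0,0,0,0,0]
    - [-0.2,0,0,0,0,0]
    - [-0.2,0,0,0,0,0]
    - [-0.2,0,0,0,0,0]
    - [0,0,0,0,0,0]

```text
time_s: 7.52
tool_pos: [0.6254, 0.3202, 0.3974]
ee_rot: [-0.0, -0.491, 0.871, 0.002]
wrist_force: [-1.1, 0.7, -0.6]
width: 0.0877
grip_force: 0.0
```

```bash
python3 look.py w5; python3 - <<'E'
from h import *
t=optics.capture("top");w=cv2.imread("pics/w5.png");c=optics.calibration("wrist")
p=proj(c,[.531,.161,.11]);print(p)
f=lambda a,u,v,r,k:cv2.resize(a[max(0,v-r):v+r,max(0,u-r):u+r],(k,k),interpolation=cv2.INTER_CUBIC)
A=f(t,251,199,28,400)
u,v=np.clip(p.astype(int),60,[580,340]);cv2.imwrite("pics/chk.png",np.hstack([A,f(w,u,v,60,400)]))
E
```

```text
[0.6254144  0.32023018 0.39738832] toolx yaw -121.1530092840824 z [-0.00226736  0.00229234 -0.9999948 ] [-0.47013682  0.53413128 -0.13569103  1.4793294   0.07258948  1.13380044
  1.97995075] 7.5167 [-1.05195667  0.6601203  -0.6002203 ]
proj knob [312.07645088 -83.01783391]
[315.95096789 -48.08743931]
```

View pics/chk.png

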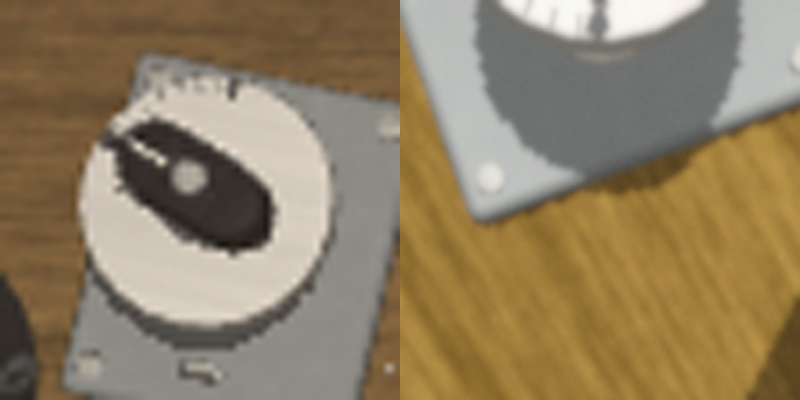

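The top view (left half) shows the pointer at the dot. In the wrist view (right half) the dot is at about (600,25), directly under the nose and in line with the axis.

```bash
python3 -c "
from station import ticket;print(ticket.sign_off())"
```

```text
the job is handed in; nothing more can be done
None
```

I broke the tall reel's brake knob loose, turned it 70° anticlockwise to the dot and let go, never touching the flat bobbin's knob; the job was handed in at about 7.6 s, and no verdict was returned.

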